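# Unlock the slide carriage with its thumbwheel

## Task

Unlock the grey carriage on the small rail: roll a fingertip across the top of its knurled brass thumbwheel, stroke after stroke toward the robot, until the wheel has been loosened by two full turns (never as far as two and a half). Then push the carriage with the fingertips by its orange plate along the rail until it is fully home against the blue end stop, and come away. Only touch and push, pick nothing up, and leave the things standing around the rail where they are.

Things in the scene. Friction and masses are not known exactly. Their poses are not given: they have to be found in the camera images.
- rail: dark steel base plate, 76 (x) by 210 (y) mm, fixed to the desk, carrying a bright guide way along its y axis (way top 22 mm above the desk) and at its +y end a blue end stop, 46 mm high. Origin: centre of the underside, on the desk; z up; +y is the way the carriage must be pushed; -x is the side toward the robot (the rail stands turned 0.1 to 0.45 rad clockwise from the robot's axes)
- carriage (a joint): travel of the grey carriage along the rail's +y, m: 0 at the start, 0.078 against the blue end stop. Its body is 66 (x) by 74 (y) mm, its deck 43 mm above the desk, centred at the start 42 mm on the -y side of the rail's origin. Once unlocked it slides with about 3 N of friction and stays where it is left
- lock_pin (a joint): rise of the red lock pin, m: 8 mm thick, upright in the carriage's deck on the +y side of the wheel. While down it engages the rail and holds the carriage; it rises by itself 3 mm per turn of the thumbwheel and is out of the rail from about 0.005 (1.7 turns)
- thumbwheel (a joint): turning of the knurled brass thumbwheel, rad: 0 is tight (a stop), starts between 0 and 0.4, grows as it is loosened, 6.28 a turn. It loosens when the top of its rim is moved toward the robot (rail's -x), turns with about 1.2 N at the rim and stays where it is left. Two neighbouring ridges are white and stand on top when tight
- wheel_axle (a point): centre of the thumbwheel (34 mm across, 16 mm wide in y), 63 mm above the desk; axle along the rail's y; top of the rim 80 mm above the desk. A black housing, 50 (x) by 33 (y) mm, surrounds it up to 67 mm; only the top 13 mm of the wheel stands out. The axle is sprung: pressed down it sinks up to 5 mm, with 2 N at first touch, 9 N fully down
- push_plate (a point): middle of the -y face of the orange upright push plate at the -y end of the carriage, 58 mm above the desk; the plate is 44 mm wide (x), 6 mm thick, its top 65 mm above the desk. Pushing this face toward the rail's +y moves the carriage
- dropper_bottle: small dark dropper bottle, 31 mm across, 68 mm high, loose, beyond the rail; bystander. Origin: centre of the underside
- red_cap: red screw cap, 22 mm across, 13 mm high, loose, on the robot's side of the rail; bystander. Origin: centre of the underside
- wood_knob: round wooden knob, 37 mm across, 16 mm high, loose, beyond the rail; bystander. Origin: centre of the underside
- brush: paint brush, 166 mm long, lying near the front edge of the desk; bystander. Origin: centre of the underside
- label_roll: roll of beige labels, 73 by 86 mm, 62 mm high, near the front edge of the desk; bystander. Origin: centre of the underside

How it is judged (in metres and radians):
On the way, in this order (a step that is already met when the one before it is completed fails the run):
1. the thumbwheel is loosened by two turns (1.85 to 2.57 counted from tight) while the carriage is still in its place (value of joint thumbwheel between 11.624 and 16.148 rad and value of joint carriage below 0.01 m), for 0.2 s.
2. the carriage is pushed home against the end stop (value of joint carriage above 0.073 m), for 0.2 s.
At the end, for the whole second after the job is handed in: the thumbwheel stands 1.85 to 2.57 turns from tight, the carriage is within 5 mm of the end stop, both at rest, and no bystander has moved more than 30 mm (value of joint thumbwheel between 11.624 and 16.148 rad and value of joint carriage above 0.073 m and velocity of joint carriage between -0.01 and 0.01 m/s and velocity of joint thumbwheel between -0.1 and 0.1 rad/s and not (distance of dropper_bottle from where it was at the start of the episode above 0.03 m) and not (distance of red_cap from where it was at the start of the episode above 0.03 m) and not (distance of wood_knob from where it was at the start of the episode above 0.03 m) and not (distance of brush from where it was at the start of the episode above 0.03 m) and not (distance of label_roll from where it was at the start of the episode above 0.03 m)); the robot touches nothing.
It fails at once if the thumbwheel is loosened too far (more than 2.57 turns from tight) (value of joint thumbwheel above 16.148 rad).
It fails at once if a bystander is lifted, carried or knocked out of its place (more than 30 mm) (distance of any of dropper_bottle, red_cap, wood_knob, brush, label_roll from where it was at the start of the episode above 0.03 m).
It also fails if it takes over 72 s, if anything falls off the work surface, if the arm or the gripper's body presses on something with over 40 N, if the wrist force passes 120 N, or if a joint passes its speed limit or range.

## Robot

A 6-joint arm with a two-finger parallel gripper is mounted at the origin on a cart in front of the work surface, level with it; the furniture and walls round the work are solid. World frame = base frame: x ahead of the robot, y to its left, z up, the work surface at z = 0. Lengths are in mm, angles in rad, forces in N, time in s.
With the tool pointing down it reaches from about 275 to 1000 mm from the base axis. Payload 8.4 kg.
Tool frame: the origin (TCP) lies between the finger pads; the fingertips stand 22 mm ahead of it and the grasp point (between the pads) lies 3 mm ahead of it (r.nose_length is the distance from the TCP to the fingertips, in mm); z points along the fingers, y is the direction in which the jaws open and shut (so a half turn about z gives the same grasp; the last joint's range is limited). The gripper opens to 85 mm and grips with 20 to 120 N. Pads are 22 mm wide; open, the fingers measure 114 mm over their backs; the gripper's body (76 mm by 85 mm) begins 54 mm behind the grasp point. The pads swing forward as they close: fully open they stand 13 mm farther back than shut.
Start: joints at [1.129, 0.353, 1.633, -0, 1.155, -0.002], TCP at [266.098, 565.526, 253.281] pointing down, gripper open.
Joint ranges: [-2.63, 2.63], [-0.92, 2.1], [0.06, 2.66], [-1.3, 4.44], [0, 2.69], [-3.02, 3.02]. Speed limits (rad/s): [2.22, 2.22, 2.79, 3.14, 3.14, 3.14].

## Interface

Orientations are given as [roll, pitch, yaw] about the fixed x, y, z axes, in that order (R = Rz(yaw) Ry(pitch) Rx(roll)).
In Python, from rig import r, viewer, order gives the robot as it stands.
- The arm moves only by the shell command python3 -m inch 'ROWS' [FORCE]. ROWS is JSON, a list of rows, each a list of 7 numbers: the opening, from 0 (shut) to 1 (fully open), then the shift along the tool's x, y, z in mm, then the turn, a rotation vector about the tool's x, y, z in degrees. A call has 1 to 8 rows; each row shifts and turns the pose as measured when the row begins, along the tool's axes as they then stand; what a row does not reach is not made up. A row lasts 1/10 s, in which the tool goes at most 50 mm and 8.59 degrees, less where a joint would pass 70% of its speed; a pose out of reach is approached as far as the arm can. A call is refused whole if a number of a shift passes 50 or a number of a turn 8.59, either way. A call with a gripper value outside its range is refused whole. The fingers move at their own pace and stop on an object; FORCE is the grip in N (left out, the last holds). Time passes only in rows, so rows that do not move let the fingers close. It gives the time, the measured TCP pose, the force and the opening at its end, in the units of the state.
- r.sense(): the state, without advancing time (a new reading comes with each control period).
- viewer.grab_frame(name): name is "side" or "top"; returns the picture (400x640x3 uint8, red, green, blue); there is no depth.
- viewer.camera_params(name): a dict with "intrinsics" (3x3 intrinsics, pixels), "pose" (4x4, takes a point from camera to world coordinates). Camera axes: x right, y up, looking along -z (the intrinsics and any distortion apply to the point x, -y, -z); pixel columns grow to the right and rows downward; lengths in mm; the calibration is good to about 2 mm. A picture is of the moment at which its call begins. camera_params takes no time and is no camera call.
- order.sign_off(): hands the job in, once; it reports no verdict.
The state is a dict: "clock": time; "qpos": joint angles; "qvel": joint speeds; "joint_efforts": joint torques, N m; "eef_pos": TCP position; "tcp_rot": TCP orientation; "contact_force": force on the tool from outside, world axes, zero at the start; "wrist_torque": the same for the moment, N m; "opening": opening from 0.0 (shut) to 1.0 (fully open).
Only numpy, scipy, OpenCV 4.12 (cv2) and the standard library are available. Lean on these libraries where they do the work, as an engineer would, in place of code of your own. Each camera call takes 0.05 s, during which the arm holds its last target.

## Working session

There is one attempt and no reset: what is moved stays moved. The work goes in short steps, Python scripts to look and compute and a shell command to move; the robot and the scene stay as the last step left them, time stands still between calls to the robot, and variables do not carry over. Pictures are saved under pics/ and viewed, and the job is handed in when it is done.

```bash
ls; mkdir -p pics; python3 - <<'E'
from rig import r, viewer, order
import cv2, numpy as np
print(r.sense()); print(r.nose_length)
for n in ("side","top"):
    im=viewer.grab_frame(n); cv2.imwrite(f"pics/{n}0.png",im[:,:,::-1])
    p=viewer.camera_params(n); print(n,np.round(p["intrinsics"],2).tolist(),np.round(p["pose"],4).tolist(),p.keys())
E
```

```text
pics
{'clock': 0.0, 'qpos': array([ 1.12859067e+00,  3.53674319e-01,  1.63413951e+00, -1.60645469e-05,
        1.15519632e+00, -2.40653291e-03]), 'qvel': array([-0.00080602, -0.00135001,  0.00151714,  0.00018154, -0.00050015,
        0.00140224]), 'joint_efforts': array([ 1.57471928e-03, -6.05264854e+01, -3.42063081e+01,  1.49169787e-04,
        9.52118455e-03,  8.25971398e-06]), 'eef_pos': array([265.91454967, 565.11404062, 252.54301426]), 'tcp_rot': array([-3.14017513e+00,  1.12765495e-05,  2.70180003e+00]), 'contact_force': array([ 0.22630899, -0.81907545, -0.55011467]), 'wrist_torque': array([-0.03942071,  0.00902125, -0.03927291]), 'opening': 0.9980512914736336}
22.0
side [[476.39, 0.0, 323.14], [0.0, 476.39, 196.79], [0.0, 0.0, 1.0]] [[-0.8414, 0.3216, -0.4343, 98.8141], [-0.54, -0.4679, 0.6996, 269.8636], [0.0218, 0.8232, 0.5673, 539.1957], [0.0, 0.0, 0.0, 1.0]] dict_keys(['intrinsics', 'pose'])
top [[489.78, 0.0, 319.1], [0.0, 489.78, 185.99], [0.0, 0.0, 1.0]] [[0.004, 0.9865, -0.1637, 284.5465], [-1.0, 0.0048, 0.0045, -335.0704], [0.0053, 0.1637, 0.9865, 956.6354], [0.0, 0.0, 0.0, 1.0]] dict_keys(['intrinsics', 'pose'])
```

View pics/side0.png

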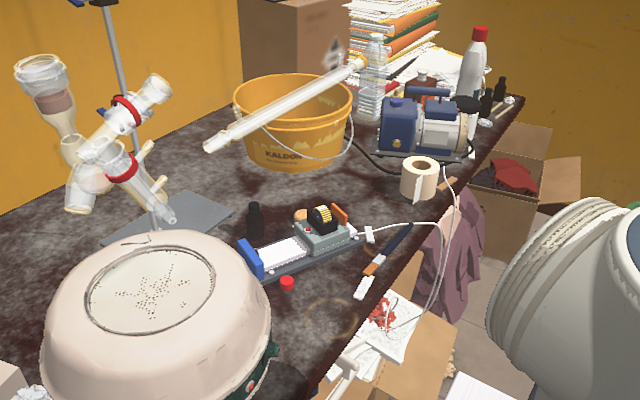

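View pics/top0.png

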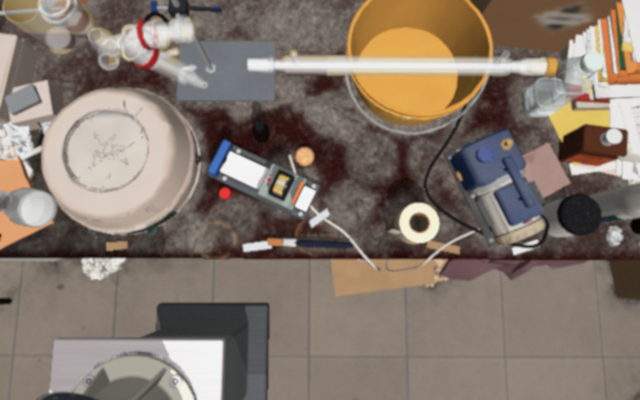

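```bash
python3 - <<'E'
import cv2
a=cv2.imread("pics/side0.png")[170:310,220:420]; cv2.imwrite("pics/sc0.png",cv2.resize(a,None,fx=4,fy=4,interpolation=cv2.INTER_CUBIC))
a=cv2.imread("pics/top0.png")[120:260,190:350]; cv2.imwrite("pics/tc0.png",cv2.resize(a,None,fx=4,fy=4,interpolation=cv2.INTER_CUBIC))
E
```

```text
(no output)
```

View pics/sc0.png

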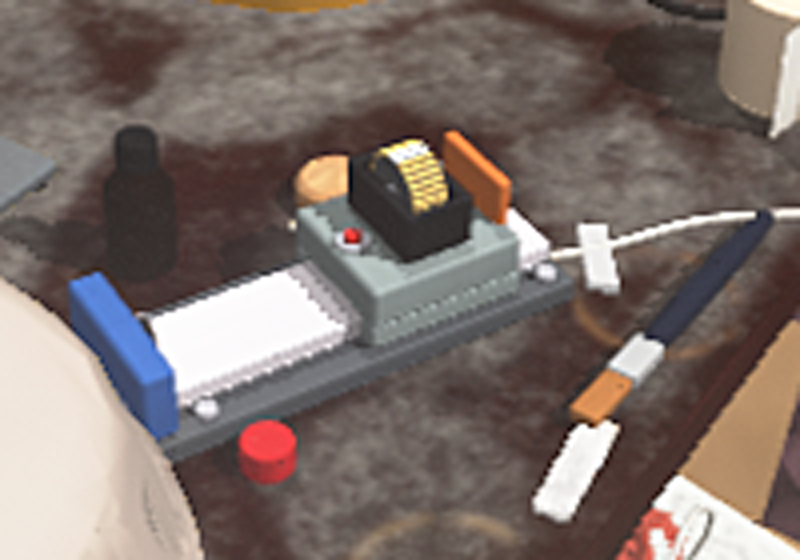

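View pics/tc0.png

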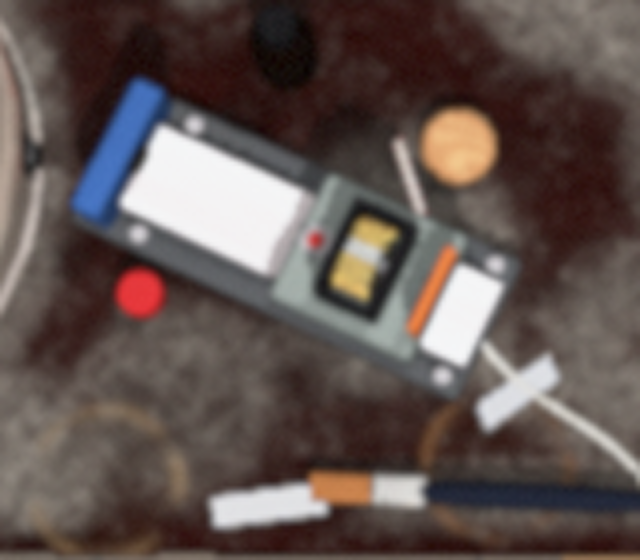

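```bash
cat > h.py <<'E'
import numpy as np, cv2
from rig import r, viewer, order
def ray(n,u,v):
    p=viewer.camera_params(n);K=p["intrinsics"];T=p["pose"]
    d=np.array([(u-K[0,2])/K[0,0],-(v-K[1,2])/K[1,1],-1.0])
    return T[:3,3],T[:3,:3]@d
def onz(n,u,v,z):
    o,d=ray(n,u,v);return o+d*(z-o[2])/d[2]
def tri(ua,va,ub,vb):
    o1,d1=ray("top",ua,va);o2,d2=ray("side",ub,vb)
    A=np.c_[d1,-d2];s=np.linalg.lstsq(A,o2-o1,rcond=None)[0]
    a=o1+s[0]*d1;b=o2+s[1]*d2
    return (a+b)/2,np.linalg.norm(a-b)
def proj(n,P):
    p=viewer.camera_params(n);K=p["intrinsics"];T=p["pose"]
    q=T[:3,:3].T@(np.asarray(P,float)-T[:3,3]);q=q*[1,-1,-1]
    q=K@q;return q[:2]/q[2]
def blobs(im,lo,hi,roi,minA=15):
    hsv=cv2.cvtColor(im,cv2.COLOR_RGB2HSV);m=cv2.inRange(hsv,np.array(lo),np.array(hi))
    k=np.zeros_like(m);x0,y0,x1,y1=roi;k[y0:y1,x0:x1]=m[y0:y1,x0:x1]
    n,l,s,c=cv2.connectedComponentsWithStats(k)
    return [(s[i,4],c[i],cv2.minAreaRect(np.argwhere(l==i)[:,::-1].astype(np.float32))) for i in range(1,n) if s[i,4]>=minA]
E
python3 - <<'E'
from h import *
t=cv2.imread("pics/top0.png")[:,:,::-1].copy(); s=cv2.imread("pics/side0.png")[:,:,::-1].copy()
for nm,lo,hi in (("blue",(105,120,60),(125,255,255)),("orange",(5,150,120),(16,255,255)),("gold",(20,70,90),(35,255,255)),("red",(0,180,120),(4,255,255))):
    for n,im,roi in (("top",t,(190,120,350,235)),("side",s,(220,170,360,310))):
        for a,c,rect in blobs(im,lo,hi,roi,6):
            print(nm,n,a,np.round(c,1),np.round(cv2.boxPoints(rect),1).tolist())
E
```

```text
blue top 386 [219.4 156.7] [[205.89999389648438, 170.89999389648438], [223.0, 137.89999389648438], [233.39999389648438, 143.3000030517578], [216.3000030517578, 176.3000030517578]]
blue side 382 [252.3 257. ] [[236.8000030517578, 240.60000610351562], [248.39999389648438, 234.8000030517578], [268.20001220703125, 274.3999938964844], [256.6000061035156, 280.20001220703125]]
blue side 8 [242.4 256.5] [[239.0, 253.0], [239.5, 252.60000610351562], [245.5, 259.6000061035156], [245.0, 260.0]]
orange top 64 [297.5 192.1] [[291.3999938964844, 201.1999969482422], [300.79998779296875, 182.39999389648438], [303.20001220703125, 183.60000610351562], [293.79998779296875, 202.39999389648438]]
orange side 191 [339.1 213.5] [[326.5, 207.5], [333.0, 201.0], [351.0, 219.0], [344.5, 225.5]]
gold top 65 [283.3 177.8] [[277.0, 178.0], [279.79998779296875, 172.39999389648438], [289.79998779296875, 177.39999389648438], [287.0, 183.0]]
gold top 99 [277.7 188.8] [[270.79998779296875, 190.39999389648438], [274.79998779296875, 182.39999389648438], [285.20001220703125, 187.60000610351562], [281.20001220703125, 195.60000610351562]]
gold side 14 [318.9 206.3] [[314.70001220703125, 207.10000610351562], [323.70001220703125, 204.10000610351562], [324.1000061035156, 205.3000030517578], [315.1000061035156, 208.3000030517578]]
gold side 89 [325.3 214.9] [[319.1000061035156, 210.60000610351562], [327.29998779296875, 207.5], [331.8999938964844, 219.8000030517578], [323.70001220703125, 222.89999389648438]]
red top 13 [220.5 193.8] [[217.3000030517578, 190.1999969482422], [220.0, 189.0], [224.0, 198.0], [221.3000030517578, 199.1999969482422]]
red top 7 [229.4 194.6] [[228.0, 197.0], [230.0, 192.0], [231.0, 192.39999389648438], [229.0, 197.39999389648438]]
red side 7 [307.7 229. ] [[307.0, 230.0], [307.0, 228.0], [309.0, 228.0], [309.0, 230.0]]
```

```bash
python3 - <<'E'
from h import *
def P(x,y,z): return onz("top",190+x/4-.4,120+y/4-.4,z)
B=[P(*c,46)for c in((140,78),(168,95),(105,222),(75,207))]
print("blue",np.round(B,0).tolist())
O=[P(456,246,65),P(412,335,65)];print("orange",np.round(O,0).tolist(), np.linalg.norm(O[0]-O[1]))
D=[P(*c,43) for c in((327,178),(272,297),(405,357))];print("deck",np.round(D).tolist(),np.linalg.norm(D[0]-D[1]),np.linalg.norm(D[1]-D[2]))
pin=P(316,240,46);print("pin",pin)
bc=np.mean(B,0);oc=np.mean(O,0)
a=oc-bc;print("axis clockwise angle",np.arctan2(-a[0],-a[1]),"len",np.hypot(*a[:2]))
# wheel: white+gold blob
W=P(366,257,79);print("wheel approx",W)
# screws base
S=[P(*c,8) for c in((195,124),(138,234),(495,264),(443,377))];print("screws",np.round(S).tolist(), np.mean(S,0))
s=np.mean(S[:2],0)-np.mean(S[2:],0);print(np.arctan2(s[0],s[1]))
# side triangulation: orange top corners: side crop (450,132),(505,188)
for tp,sp in (((456,246),(452,134)),((412,335),(506,188)),((140,78),(98,275)),((90,215),(165,375))):
    print(tri(190+tp[0]/4-.4,120+tp[1]/4-.4,220+sp[0]/4-.4,170+sp[1]/4-.4))
E
```

```text
blue [[526.0, -158.0, 46.0], [517.0, -172.0, 46.0], [456.0, -144.0, 46.0], [463.0, -130.0, 46.0]]
orange [[442.0, -310.0, 65.0], [400.0, -291.0, 65.0]] 46.00754718829042
deck [[478.0, -248.0, 43.0], [421.0, -223.0, 43.0], [392.0, -286.0, 43.0]] 62.50007466716913 69.02684513320962
pin [ 447.41367488 -243.87426322   46.        ]
axis clockwise angle 0.43513363763916213 len 165.087237720974
wheel approx [ 433.78016507 -270.04291686   79.        ]
screws [[512.0, -179.0, 8.0], [457.0, -153.0, 8.0], [443.0, -328.0, 8.0], [387.0, -303.0, 8.0]] [ 449.67778307 -240.67218334    8.        ]
0.4356572186110579
(array([ 440.94509248, -310.84739132,   62.49973131]), np.float64(2.1734617607793973))
(array([ 400.46017671, -290.50869575,   62.69683601]), np.float64(0.37506946802139596))
(array([ 519.53863702, -161.75794678,   50.70983511]), np.float64(10.706092197729337))
(array([ 459.05133551, -136.65721846,   44.98424045]), np.float64(0.0661489154070477))
```

```bash
python3 - <<'E'
from h import *
R=np.array([[.907,-.4214],[.4214,.907]]).T # rows: world->local? columns built below
c,s=np.cos(.435),np.sin(.435); ex=np.array([c,-s]); ey=np.array([s,c]); O=np.array([449.7,-240.7])
L=lambda p:np.round([(p[:2]-O)@ex,(p[:2]-O)@ey],1)
def P(x,y,z): return onz("top",190+x/4-.4,120+y/4-.4,z)
for nm,x,y,z in (("base -y corner rob",457,397,8),("base -y far",520,262,8),("base +y rob",78,222,8),("deck far",327,178,43),("deck near",272,297,43),("deck near -y",405,357,43),("cap",140,294,13),("knob",459,146,16),("bottle",285,35,60),("way -y end a",503,285,22),("way -y b",462,367,22),("way +y a",165,125,22)):
    p=P(x,y,z);print(nm,np.round(p),L(p))
t=cv2.imread("pics/side0.png")
def S(x,y,z): return onz("side",220+x/4-.4,170+y/4-.4,z)
for nm,x,y,z in (("base +y rob",165,460,0),("base -y rob",575,290,8),("blue top rob",168,378,46),("deck near+y",370,298,43),("deck near -y",520,238,43),("pin",352,236,46),("wheel top",408,152,80),("cap",268,432,13),("or",452,134,65),("or",506,188,65)):
    p=S(x,y,z);print("side",nm,np.round(p),L(p))
E
```

```text
base -y corner rob [ 377. -310.    8.] [-36.6 -93.5]
base -y far [ 444. -340.    8.] [ 36.6 -92.9]
base +y rob [ 463. -123.    8.] [-37.9 112.3]
deck far [ 478. -248.   43.] [28.8  5.1]
deck near [ 421. -223.   43.] [-33.7   3.4]
deck near -y [ 392. -286.   43.] [-32.7 -65.6]
cap [ 426. -156.   13.] [-57.2  67.3]
knob [ 500. -310.   16.] [ 74.9 -41.8]
bottle [ 543. -229.   60.] [79.8 50.4]
way -y end a [ 430. -332.   22.] [ 20.8 -91.2]
way -y b [ 390. -313.   22.] [-23.6 -90.4]
way +y a [ 508. -166.   22.] [22.  92.1]
side base +y rob [ 461. -136.    0.] [-34.  100.2]
side base -y rob [ 373. -308.    8.] [-40.8 -93.5]
side blue top rob [ 456. -135.   46.] [-38.5  98.5]
side deck near+y [ 421. -219.   43.] [-34.9   7.2]
side deck near -y [ 391. -287.   43.] [-34.1 -66.8]
side pin [ 447. -245.   46.] [-0.2 -5.1]
side wheel top [ 436. -269.   80.] [ -1.1 -31.3]
side cap [ 429. -160.   13.] [-53.1  64.4]
side or [ 438. -308.   65.] [ 17.8 -65.9]
side or [ 399. -288.   65.] [-26. -64.]
```

```bash
python3 - <<'E'
from h import *
print("bowl top edge", tri(105,150,150,290), tri(148,150,212,275), tri(105,190,160,330))
for z in(0,100,150): print(z,[np.round(onz("top",u,v,z)) for u,v in((43,160),(200,160),(120,232),(120,88))])
E
```

```text
bowl top edge (array([484.9704869 ,  35.4873195 , 119.89689238]), np.float64(0.9285328273322402)) (array([478.17859742, -39.05146119,  95.01834032]), np.float64(29.954266206575177)) (array([431.47751133,  52.22786686,  94.82704072]), np.float64(31.537850643250092))
0 [array([493., 211.,   0.]), array([ 495., -102.,    0.]), array([351.,  47.,   0.]), array([644.,  68.,   0.])]
100 [array([471., 154., 100.]), array([ 473., -126.,  100.]), array([344.,   8., 100.]), array([607.,  26., 100.])]
150 [array([460., 125., 150.]), array([ 462., -138.,  150.]), array([340., -12., 150.]), array([588.,   5., 150.])]
```

```bash
cat >> h.py <<'E'
def yaw(): return r.sense()["tcp_rot"][2]
def plan(tx,ty,tz,psi,step=46,dth=8.3):
    s=r.sense();p=s["eef_pos"].copy();y=s["tcp_rot"][2];out=[]
    for _ in range(40):
        d=np.array([tx,ty,tz])-p;L=np.linalg.norm(d);dy=(psi-y+np.pi)%(2*np.pi)-np.pi
        if L<1 and abs(dy)<.005:break
        d=d*min(1,step/max(L,1e-6));t=np.clip(np.degrees(-dy),-dth,dth)
        out.append([0,round(d[0]*np.cos(y)+d[1]*np.sin(y)),round(d[0]*np.sin(y)-d[1]*np.cos(y)),round(-d[2]),0,0,round(t,1)])
        p=p+d;y-=np.radians(t)
    print(out)
def st():
    s=r.sense();print(round(s["clock"],2),np.round(s["eef_pos"],1),np.round(s["tcp_rot"],3),"F",np.round(s["contact_force"],1),"op",round(s["opening"],2),"q",np.round(s["qpos"],2))
E
python3 - <<'E'
from h import *
plan(380,0,260,1.78)
E
```

```text
[[0, -27, -37, -1, 0, 0, np.float64(8.3)], [0, -32, -33, -1, 0, 0, np.float64(8.3)], [0, -37, -28, -1, 0, 0, np.float64(8.3)], [0, -40, -22, -1, 0, 0, np.float64(8.3)], [0, -43, -16, -1, 0, 0, np.float64(8.3)], [0, -45, -9, -1, 0, 0, np.float64(8.3)], [0, -46, -3, -1, 0, 0, np.float64(3.0)], [0, -46, 0, -1, 0, 0, np.float64(-0.0)], [0, -46, 0, -1, 0, 0, np.float64(-0.0)], [0, -46, 0, -1, 0, 0, np.float64(-0.0)], [0, -46, 0, -1, 0, 0, np.float64(-0.0)], [0, -46, 0, -1, 0, 0, np.float64(-0.0)], [0, -25, 0, 0, 0, 0, np.float64(-0.0)]]
```

```bash
python3 -m inch '[[0,-27,-37,-2,0,0,6],[0,-32,-33,-2,0,0,6],[0,-36,-29,-2,0,0,6],[0,-39,-25,-2,0,0,6],[0,-41,-20,-2,0,0,6],[0,-43,-15,-2,0,0,6],[0,-45,-10,-2,0,0,6],[0,-46,-5,-2,0,0,6]]'; python3 - <<'E'
from h import *
st(); plan(434,-270,180,1.136)
E
```

```text
clock: 0.9
eef_pos: [353.0, 199.6, 266.0]
tcp_rot: [-3.139, 0.002, 1.841]
contact_force: [1.5, -0.2, 1.1]
opening: 0.002
0.9 [353.  199.6 266. ] [-3.139e+00  2.000e-03  1.841e+00] F [ 1.5 -0.2  1.1] op 0.0 q [ 0.51 -0.01  2.05 -0.    1.11  0.24]
[[0, -45, -4, 8, 0, 0, np.float64(8.3)], [0, -45, 2, 8, 0, 0, np.float64(8.3)], [0, -44, 9, 8, 0, 0, np.float64(8.3)], [0, -43, 15, 8, 0, 0, np.float64(8.3)], [0, -40, 21, 8, 0, 0, np.float64(7.2)], [0, -37, 26, 8, 0, 0, np.float64(-0.0)], [0, -37, 26, 8, 0, 0, np.float64(-0.0)], [0, -37, 26, 8, 0, 0, np.float64(-0.0)], [0, -37, 26, 8, 0, 0, np.float64(-0.0)], [0, -37, 26, 8, 0, 0, np.float64(-0.0)], [0, -20, 14, 4, 0, 0, np.float64(-0.0)]]
```

Clear of the bowl (top about 120 mm); I keep the height until past it.

```bash
python3 -m inch '[[0,-45,-4,0,0,0,6],[0,-45,1,0,0,0,6],[0,-45,6,0,0,0,6],[0,-44,11,0,0,0,6],[0,-43,16,0,0,0,6],[0,-40,20,0,0,0,5],[0,-39,24,0,0,0,5],[0,-38,26,0,0,0,0]]'; python3 - <<'E'
from h import *
st(); plan(448,-275,150,1.136)
E
```

```text
clock: 1.7
eef_pos: [417.0, -173.1, 267.6]
tcp_rot: [3.139, 0.001, 1.109]
contact_force: [0.6, 1.0, 0.6]
opening: -0.001
1.7 [ 417.  -173.1  267.6] [3.139e+00 1.000e-03 1.109e+00] F [0.6 1.  0.6] op -0.0 q [-0.4   0.06  1.97 -0.    1.11  0.07]
[[0, -22, 21, 34, 0, 0, np.float64(-1.5)], [0, -23, 21, 34, 0, 0, np.float64(-0.0)], [0, -23, 21, 34, 0, 0, np.float64(-0.0)], [0, -10, 9, 15, 0, 0, np.float64(-0.0)]]
```

```bash
python3 -m inch '[[0,-22,21,38,0,0,-1.5],[0,-23,21,38,0,0,0],[0,-23,21,38,0,0,0],[0,-10,9,38,0,0,0],[0,0,0,0,0,0,0]]'; python3 - <<'E'
from h import *
st(); plan(447.2,-275.4,112,1.136)
for n in ("side","top"):
    im=viewer.grab_frame(n)
    c=im[150:310,220:420] if n=="side" else im[110:250,190:350]
    cv2.imwrite(f"pics/{n}1.png",cv2.resize(c[:,:,::-1],None,fx=4,fy=4,interpolation=cv2.INTER_CUBIC))
E
```

```text
clock: 2.2
eef_pos: [451.2, -285.7, 112.9]
tcp_rot: [3.133, 0.002, 1.129]
contact_force: [0.4, 0.4, 0.8]
opening: 0.001
2.2 [ 451.2 -285.7  112.9] [3.133e+00 2.000e-03 1.129e+00] F [0.4 0.4 0.8] op 0.0 q [-0.57  0.39  1.95 -0.    0.79 -0.12]
[[0, 8, -8, 1, 0, 0, np.float64(-0.4)]]
```

View pics/side1.png

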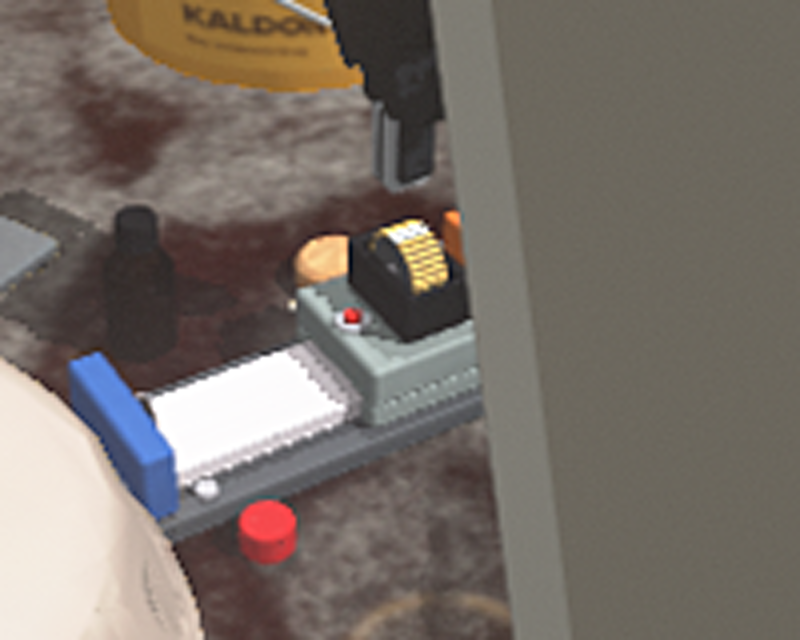

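View pics/top1.png

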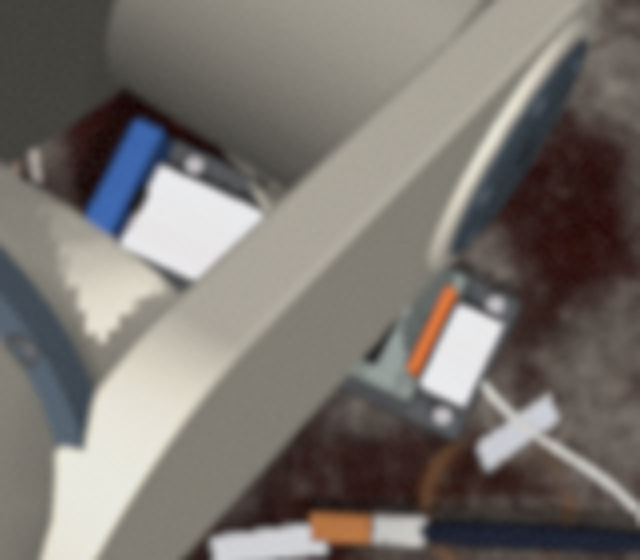

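```bash
python3 -m inch '[[0,8,-8,1,0,0,-0.4],[0,0,0,8,0,0,0],[0,0,0,6,0,0,0],[0,0,0,0,0,0,0]]'; python3 - <<'E'
from h import *
st()
p=r.sense()["eef_pos"];c,s=np.cos(.435),np.sin(.435);d=p[:2]-[434.5,-269.5];print("rel wheel x,y",d@[c,-s],d@[s,c])
im=viewer.grab_frame("side");cv2.imwrite("pics/side2.png",cv2.resize(im[170:270,270:390][:,:,::-1],None,fx=6,fy=6,interpolation=cv2.INTER_CUBIC))
E
```

```text
clock: 2.7
eef_pos: [451.2, -272.6, 107.3]
tcp_rot: [3.119, 0.003, 1.141]
contact_force: [-0.6, 1.3, 0.1]
opening: -0.007
2.7 [ 451.2 -272.6  107.3] [3.119e+00 3.000e-03 1.141e+00] F [-0.6  1.3  0.1] op -0.01 q [-0.55  0.39  1.98 -0.    0.76 -0.12]
rel wheel x,y 16.46177122537017 4.280520060468094
```

View pics/side2.png

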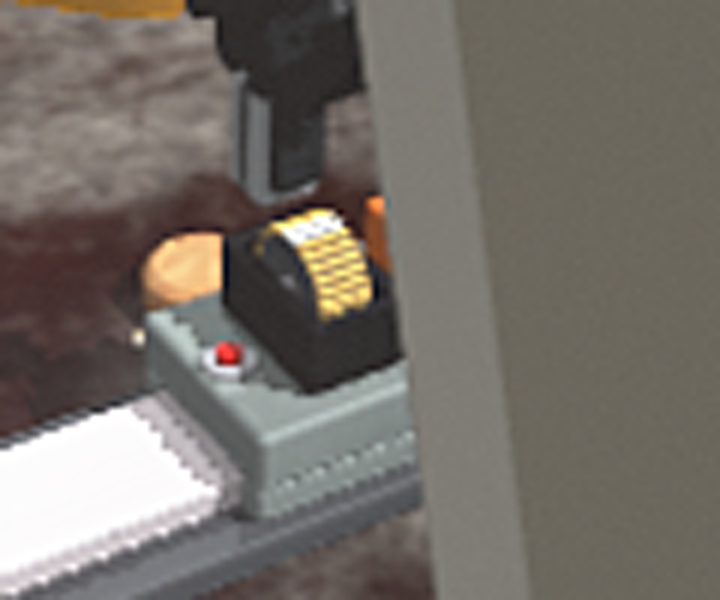

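```bash
python3 -m inch '[[0,-4,0,6,0,0,0],[0,0,0,0,0,0,0],[0,0,0,0,0,0,0]]'; python3 - <<'E'
from h import *
p=r.sense()["eef_pos"];c,s=np.cos(.435),np.sin(.435);d=p[:2]-[434.5,-269.5];print("rel wheel x,y",d@[c,-s],d@[s,c])
E
python3 -m inch '[[0,0,0,8,0,0,0],[0,0,0,8,0,0,0],[0,0,0,0,0,0,0]]'
```

```text
clock: 3.05
eef_pos: [450.4, -277.0, 101.9]
tcp_rot: [3.117, 0.003, 1.141]
contact_force: [0.0, 1.2, -0.4]
opening: 0.005
rel wheel x,y 17.558903348001266 -0.06965752104465839
clock: 3.35
eef_pos: [454.2, -279.3, 89.0]
tcp_rot: [3.109, 0.004, 1.14]
contact_force: [-0.6, 0.5, 8.3]
opening: -0.002
```

```bash
python3 -m inch '[[0,0,-4,-9,1.9,0,0],[0,0,0,0,0,0,0]]'; python3 - <<'E'
from h import *
p=r.sense()["eef_pos"];c,s=np.cos(.435),np.sin(.435);d=p[:2]-[434.5,-269.5];print("rel wheel x,y",d@[c,-s],d@[s,c])
im=viewer.grab_frame("side");cv2.imwrite("pics/side3.png",cv2.resize(im[170:270,270:390][:,:,::-1],None,fx=6,fy=6,interpolation=cv2.INTER_CUBIC))
E
```

```text
clock: 3.55
eef_pos: [452.4, -278.8, 98.5]
tcp_rot: [3.138, 0.004, 1.14]
contact_force: [1.2, -0.2, 0.1]
opening: 0.002
rel wheel x,y 20.163092528589484 -0.8706835520038796
```

View pics/side3.png

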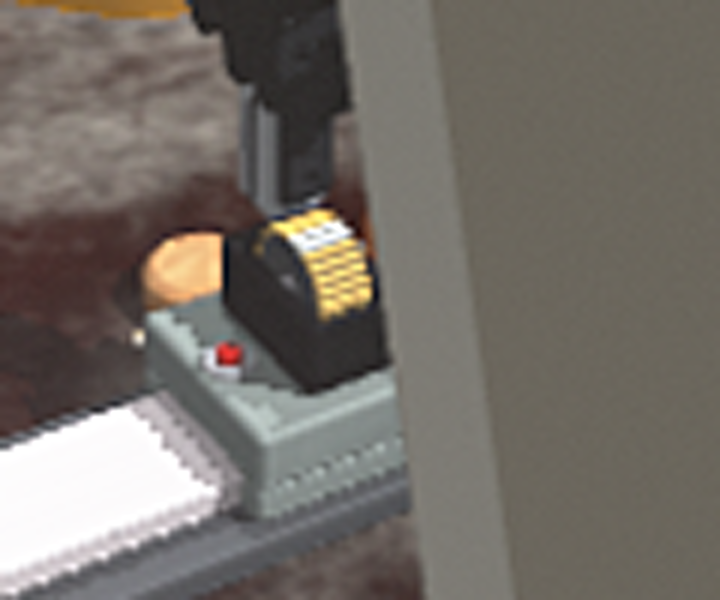

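```bash
cat >> h.py <<'E'
def rel(W=(434.5,-269.5)):
    s_=r.sense();p=s_["eef_pos"];c,s=np.cos(.435),np.sin(.435);d=p[:2]-np.array(W);print("rel x %.1f y %.1f tipz %.1f"%(d@[c,-s],d@[s,c],p[2]-22),"F",np.round(s_["contact_force"],1))
def snap(f):
    im=viewer.grab_frame("side");cv2.imwrite(f,cv2.resize(im[170:270,270:390][:,:,::-1],None,fx=6,fy=6,interpolation=cv2.INTER_CUBIC))
E
for i in 1; do python3 -m inch '[[0,0,-8,0,0,0,0],[0,0,-8,0,0,0,0]]'; python3 -c 'from h import *;rel()'; python3 -m inch '[[0,0,-8,0,0,0,0],[0,0,-8,0,0,0,0]]'; python3 -c 'from h import *;rel();snap("pics/side4.png")'; done
```

```text
clock: 3.8
eef_pos: [438.5, -272.4, 97.2]
tcp_rot: [3.134, 0.004, 1.14]
contact_force: [2.8, 0.7, 7.9]
opening: -0.002
rel x 4.9 y -0.9 tipz 75.2 F [2.8 0.7 7.9]
clock: 4.0
eef_pos: [423.3, -265.3, 96.8]
tcp_rot: [3.131, 0.004, 1.14]
contact_force: [0.2, -0.4, 5.3]
opening: -0.001
rel x -11.9 y -0.9 tipz 74.8 F [ 0.2 -0.4  5.3]
```

View pics/side4.png

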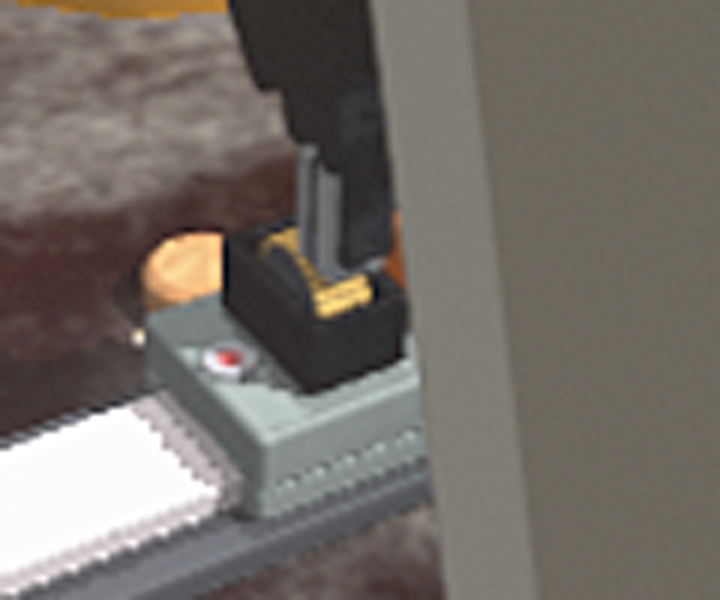

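```bash
python3 -m inch '[[0,0,-6,0,0,0,0],[0,0,0,-12,0,0,0],[0,0,10,0,0.4,0,0],[0,0,10,0,0,0,0],[0,0,10,0,0,0,0],[0,0,0,0,0,0,0]]'; python3 -c 'from h import *;rel();snap("pics/side5.png")'
```

```text
clock: 4.65
eef_pos: [442.5, -273.8, 107.6]
tcp_rot: [-3.139, 0.003, 1.139]
contact_force: [0.1, 0.2, 0.7]
opening: 0.001
rel x 9.0 y -0.5 tipz 85.6 F [0.1 0.2 0.7]
```

View pics/side5.png

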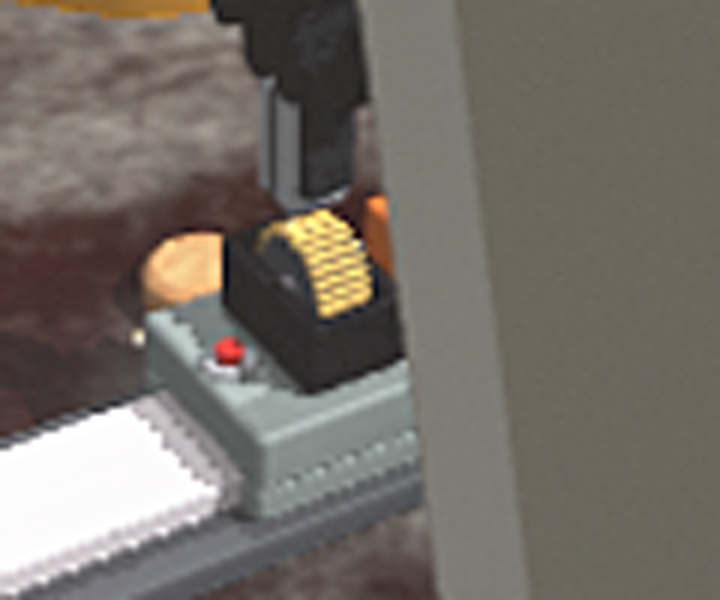

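```bash
python3 -m inch '[[0,0,10,0,0,0,0],[0,0,0,8,0,0,0],[0,0,0,2,0,0,0],[0,0,0,0,0,0,0]]'; python3 -c 'from h import *;rel()';python3 -m inch '[[0,0,-8,0,0,0,0],[0,0,-8,0,0,0,0],[0,0,-8,0,0,0,0],[0,0,-8,0,0,0,0],[0,0,-4,0,0,0,0]]'; python3 -c 'from h import *;rel()'; python3 -m inch '[[0,0,0,-12,0,0,0],[0,0,10,0,0.4,0,0],[0,0,10,0,0,0,0],[0,0,10,0,0,0,0],[0,0,4,0,0,0,0],[0,0,0,0,0,0,0]]';  python3 -c 'from h import *;rel();snap("pics/side6.png")'
```

```text
clock: 5.1
eef_pos: [452.2, -278.2, 96.0]
tcp_rot: [-3.139, 0.003, 1.14]
contact_force: [2.3, -0.8, 1.3]
opening: 0.003
rel x 19.7 y -0.4 tipz 74.0 F [ 2.3 -0.8  1.3]
clock: 5.6
eef_pos: [419.7, -263.1, 98.6]
tcp_rot: [3.137, 0.003, 1.139]
contact_force: [-0.3, 1.3, 0.2]
opening: -0.003
rel x -16.2 y -0.4 tipz 76.6 F [-0.3  1.3  0.2]
clock: 6.2
eef_pos: [452.4, -278.0, 111.1]
tcp_rot: [-3.136, 0.003, 1.139]
contact_force: [0.1, 0.3, 0.6]
opening: -0.005
rel x 19.8 y -0.2 tipz 89.1 F [0.1 0.3 0.6]
```

View pics/side6.png

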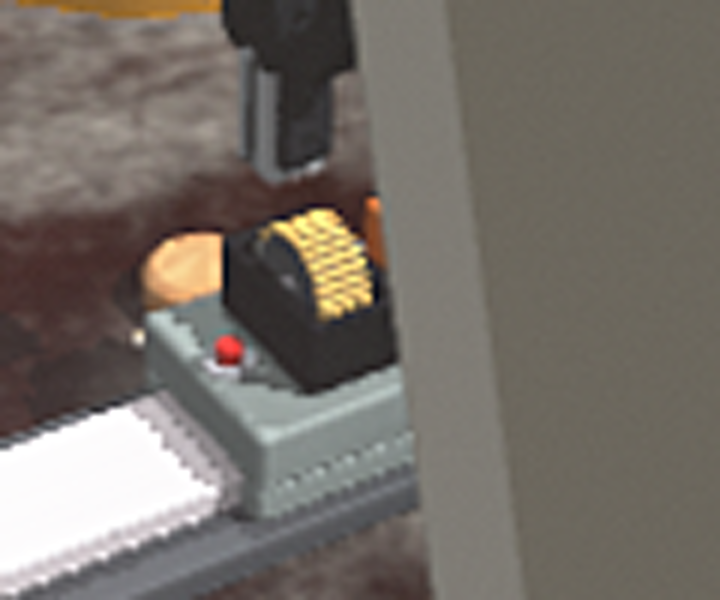

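```bash
cat >> h.py <<'E'
def pin(f):
    im=cv2.imread(f).astype(int);b,g,rr=im[...,0],im[...,1],im[...,2]
    w=np.clip(rr-np.maximum(b,g)-60,0,None).astype(float);w[:,:190]=0;w[:,270:]=0;w[:310]=0;w[400:]=0
    y,x=np.mgrid[:w.shape[0],:w.shape[1]]
    print(f,"pin px",round(270+(w*x).sum()/w.sum()/6,2),round(170+(w*y).sum()/w.sum()/6,2),"area",round((w>0).sum()/36,1))
E
python3 - <<'E'
from h import *
for i in (2,3,4,5,6): pin(f"pics/side{i}.png")
for z in (45,46,48,50,52): print(z,proj("side",[447.3,-244.5,z]))
E
```

```text
pics/side2.png pin px 307.83 228.84 area 13.6
pics/side3.png pin px 308.0 228.93 area 12.4
pics/side4.png pin px 307.83 229.77 area 5.4
pics/side5.png pin px 308.13 228.33 area 16.9
pics/side6.png pin px 308.15 227.95 area 18.1
45 [307.36148796 229.32918171]
46 [307.36327786 228.85676386]
48 [307.36686537 227.90989226]
50 [307.37046319 226.96029638]
52 [307.37407139 226.00796443]
```

```bash
python3 -m inch '[[0,0,-2,8,0,0,0],[0,0,-2,5,0,0,0],[0,0,-8,0,0,0,0],[0,0,-4,0,0,0,0]]'; python3 -c 'from h import *;rel()';python3 -m inch '[[0,0,-7,1,0,0,0],[0,0,-7,1,0,0,0]]'; python3 -c 'from h import *;rel()'; python3 -m inch '[[0,0,-6,1,0,0,0],[0,0,-3,0,0,0,0],[0,0,0,-12,0,0,0],[0,0,10,0,0.2,0,0],[0,0,10,0,0,0,0],[0,0,10,0,0,0,0],[0,0,2,0,0,0,0],[0,0,0,0,0,0,0]]';  python3 -c 'from h import *;rel();snap("pics/side7.png");pin("pics/side7.png")'
```

```text
clock: 6.65
eef_pos: [438.4, -271.6, 97.4]
tcp_rot: [-3.141, 0.003, 1.139]
contact_force: [1.6, 0.4, 6.9]
opening: -0.004
rel x 4.5 y -0.3 tipz 75.4 F [1.6 0.4 6.9]
clock: 6.85
eef_pos: [426.6, -266.2, 96.5]
tcp_rot: [3.138, 0.004, 1.139]
contact_force: [0.6, 0.8, 8.1]
opening: 0.002
rel x -8.6 y -0.3 tipz 74.5 F [0.6 0.8 8.1]
clock: 7.65
eef_pos: [448.2, -276.0, 108.2]
tcp_rot: [-3.14, 0.003, 1.138]
contact_force: [-1.2, 0.9, -0.9]
opening: -0.001
rel x 15.2 y -0.1 tipz 86.2 F [-1.2  0.9 -0.9]
pics/side7.png pin px 308.27 227.55 area 21.4
```

View pics/side7.png

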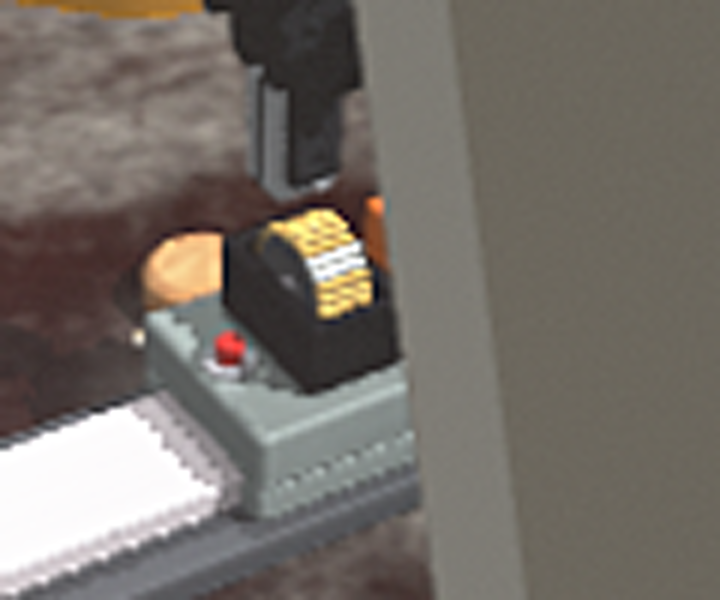

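```bash
cat >> h.py <<'E'
def wang(cx,cy):
    c,s=np.cos(.435),np.sin(.435)
    f=lambda t:(proj("side",[434.5-17*np.sin(t)*c,-269.5+17*np.sin(t)*s,63+17*np.cos(t)])-[270,170])*6
    T=np.linspace(-1,1.6,261);D=[np.hypot(*(f(t)-[cx,cy])) for t in T];i=int(np.argmin(D));print("theta %.2f resid px(6x) %.1f"%(T[i],D[i]))
E
python3 -c '
from h import *
wang(310,235);wang(322,236);wang(338,262)'
```

```text
theta 0.09 resid px(6x) 10.1
theta 0.26 resid px(6x) 1.4
theta 0.78 resid px(6x) 0.4
```

```bash
python3 -m inch '[[0,0,4,8,0,0,0],[0,0,0,3,0,0,0],[0,0,-8,0,0,0,0],[0,0,-5,0,0,0,0]]'; python3 -c 'from h import *;rel()';python3 -m inch '[[0,0,-7,1,0,0,0],[0,0,-7,1,0,0,0]]'; python3 -c 'from h import *;rel()'; python3 -m inch '[[0,0,-6,1,0,0,0],[0,0,-3,0,0,0,0],[0,0,0,-12,0,0,0],[0,0,10,0,0.2,0,0],[0,0,10,0,0,0,0],[0,0,10,0,0,0,0],[0,0,2,0,0,0,0],[0,0,0,0,0,0,0]]';  python3 -c 'from h import *;rel();snap("pics/side8.png");pin("pics/side8.png")'
```

```text
clock: 8.1
eef_pos: [442.2, -273.3, 96.9]
tcp_rot: [3.137, 0.004, 1.138]
contact_force: [2.2, 0.5, 8.2]
opening: 0.001
rel x 8.6 y -0.2 tipz 74.9 F [2.2 0.5 8.2]
clock: 8.3
eef_pos: [431.6, -268.4, 96.7]
tcp_rot: [3.13, 0.004, 1.138]
contact_force: [2.1, -0.3, 11.1]
opening: 0.0
rel x -3.1 y -0.3 tipz 74.7 F [ 2.1 -0.3 11.1]
clock: 9.1
eef_pos: [454.3, -278.8, 110.0]
tcp_rot: [3.131, 0.004, 1.137]
contact_force: [0.5, -0.5, -0.5]
opening: 0.003
rel x 21.8 y -0.1 tipz 88.0 F [ 0.5 -0.5 -0.5]
pics/side8.png pin px 308.39 227.13 area 23.5
```

View pics/side8.png

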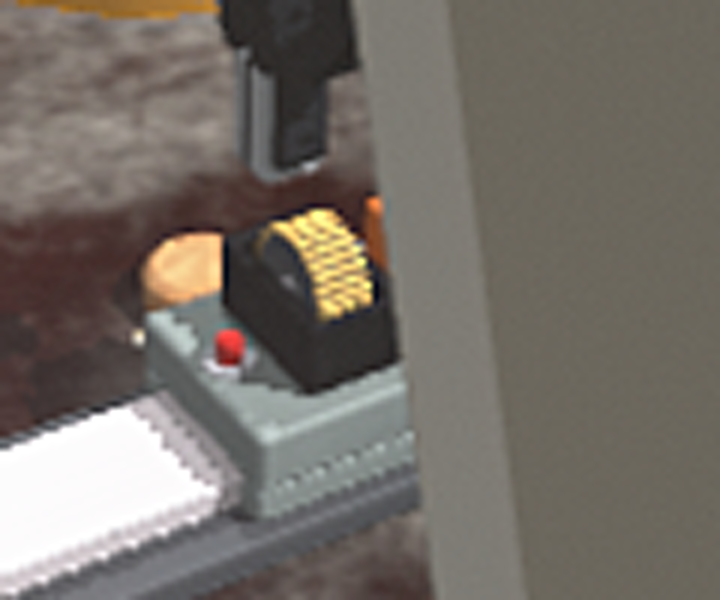

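```bash
python3 -m inch '[[0,0,-2,8,0.4,0,0],[0,0,-2,4,0,0,0],[0,0,-8,0,0,0,0],[0,0,-4,0,0,0,0]]'; python3 -c 'from h import *;rel()';python3 -m inch '[[0,0,-7,1,0,0,0],[0,0,-7,1,0,0,0]]'; python3 -c 'from h import *;rel()'; python3 -m inch '[[0,0,-6,1,0,0,0],[0,0,-3,0,0,0,0],[0,0,0,-12,0,0,0],[0,0,10,0,0.2,0,0],[0,0,10,0,0,0,0],[0,0,10,0,0,0,0],[0,0,2,0,0,0,0],[0,0,0,0,0,0,0]]';  python3 -c 'from h import *;rel();snap("pics/side9.png");pin("pics/side9.png")'
```

```text
clock: 9.55
eef_pos: [440.9, -272.7, 97.3]
tcp_rot: [3.134, 0.004, 1.137]
contact_force: [2.7, 0.0, 7.3]
opening: 0.002
rel x 7.2 y -0.2 tipz 75.3 F [2.7 0.  7.3]
clock: 9.75
eef_pos: [429.9, -267.6, 96.7]
tcp_rot: [3.128, 0.004, 1.137]
contact_force: [2.1, 1.1, 10.9]
opening: 0.002
rel x -4.9 y -0.2 tipz 74.7 F [ 2.1  1.1 10.9]
clock: 10.55
eef_pos: [452.0, -277.7, 109.2]
tcp_rot: [3.131, 0.004, 1.136]
contact_force: [0.1, 0.1, -0.2]
opening: -0.001
rel x 19.3 y -0.1 tipz 87.2 F [ 0.1  0.1 -0.2]
pics/side9.png pin px 308.49 226.72 area 27.0
```

View pics/side9.png

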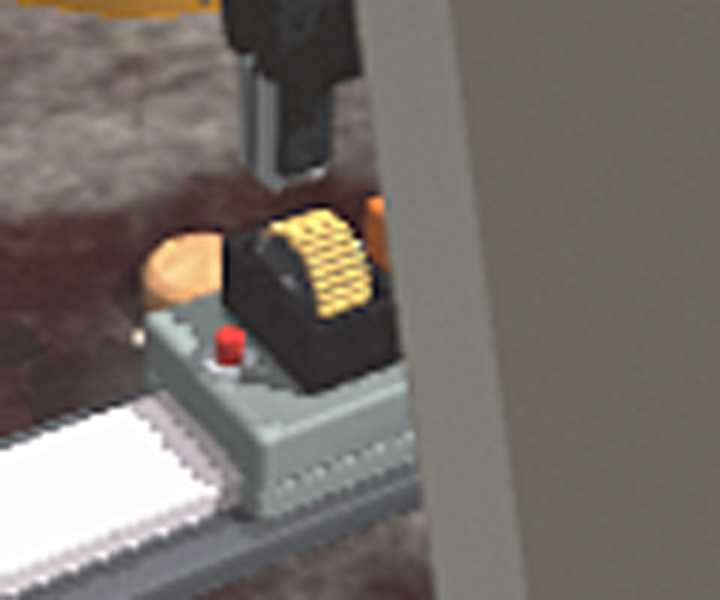

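```bash
python3 -m inch '[[0,0,-1,8,0.4,0,0],[0,0,-1,3,0,0,0],[0,0,-8,0,0,0,0],[0,0,-4,0,0,0,0]]'; python3 -c 'from h import *;rel()';python3 -m inch '[[0,0,-7,1,0,0,0],[0,0,-7,1,0,0,0]]'; python3 -c 'from h import *;rel()'; python3 -m inch '[[0,0,-5,0,0,0,0],[0,0,0,-12,0,0,0],[0,0,10,0,0.2,0,0],[0,0,10,0,0,0,0],[0,0,10,0,0,0,0],[0,0,2,0,0,0,0],[0,0,0,0,0,0,0]]';  python3 -c 'from h import *;rel();snap("pics/side10.png");pin("pics/side10.png")'
```

```text
clock: 11.0
eef_pos: [440.2, -272.3, 97.7]
tcp_rot: [3.134, 0.004, 1.136]
contact_force: [1.4, 0.2, 5.8]
opening: -0.002
rel x 6.3 y -0.1 tipz 75.7 F [1.4 0.2 5.8]
clock: 11.2
eef_pos: [428.1, -266.7, 96.8]
tcp_rot: [3.13, 0.004, 1.136]
contact_force: [1.1, 0.3, 6.4]
opening: -0.001
rel x -7.0 y -0.1 tipz 74.8 F [1.1 0.3 6.4]
clock: 11.9
eef_pos: [453.0, -278.1, 110.1]
tcp_rot: [3.135, 0.004, 1.136]
contact_force: [-0.1, -0.6, -0.6]
opening: 0.0
rel x 20.4 y -0.0 tipz 88.1 F [-0.1 -0.6 -0.6]
pics/side10.png pin px 308.48 226.43 area 28.6
```

View pics/side10.png

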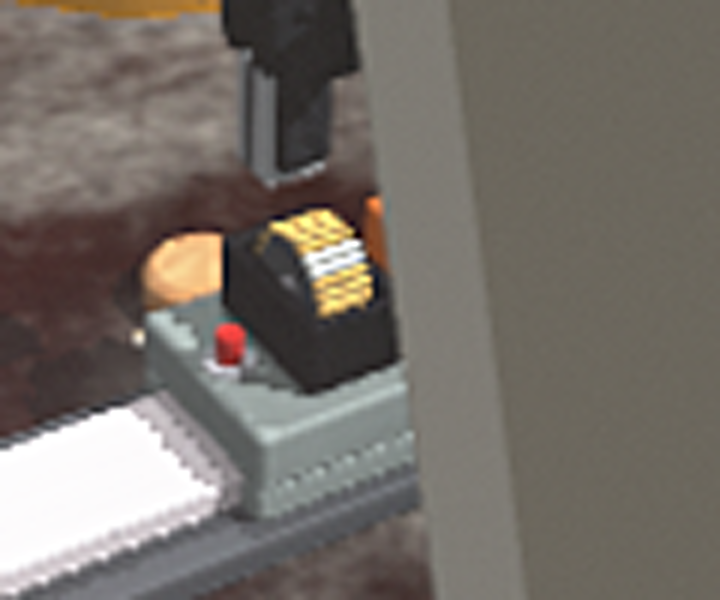

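```bash
python3 -m inch '[[0,0,0,-6,0,0,0],[0,-25,-7,0,0.2,0,0],[0,-25,-7,0,0,0,0],[0,-20,-4,0,0,0,0],[0,0,0,0,0,0,0]]'; python3 -c 'from h import *;rel();snap("pics/side11.png")'
```

```text
clock: 12.45
eef_pos: [404.9, -334.3, 117.2]
tcp_rot: [3.14, 0.004, 1.138]
contact_force: [-0.1, -0.2, -0.3]
opening: -0.001
rel x 0.4 y -71.2 tipz 95.2 F [-0.1 -0.2 -0.3]
```

```bash
python3 -m inch '[[0,0,0,20,0,0,0],[0,0,0,20,0,0,0],[0,0,0,6,0,0,0],[0,0,0,0,0,0,0]]'; python3 - <<'E'
from h import *
rel();st()
for n in ("side","top"):
    im=viewer.grab_frame(n)
    c=im[150:310,220:420] if n=="side" else im[110:250,190:350]
    cv2.imwrite(f"pics/{n}12.png",cv2.resize(c[:,:,::-1],None,fx=4,fy=4,interpolation=cv2.INTER_CUBIC))
E
```

```text
clock: 12.9
eef_pos: [407.2, -332.0, 71.4]
tcp_rot: [3.139, 0.003, 1.138]
contact_force: [-0.5, -0.5, 0.8]
opening: 0.003
rel x 1.6 y -68.2 tipz 49.4 F [-0.5 -0.5  0.8]
12.9 [ 407.2 -332.    71.4] [3.139e+00 3.000e-03 1.138e+00] F [-0.5 -0.5  0.8] op 0.0 q [-0.69  0.45  1.98 -0.    0.7  -0.25]
```

View pics/side12.png

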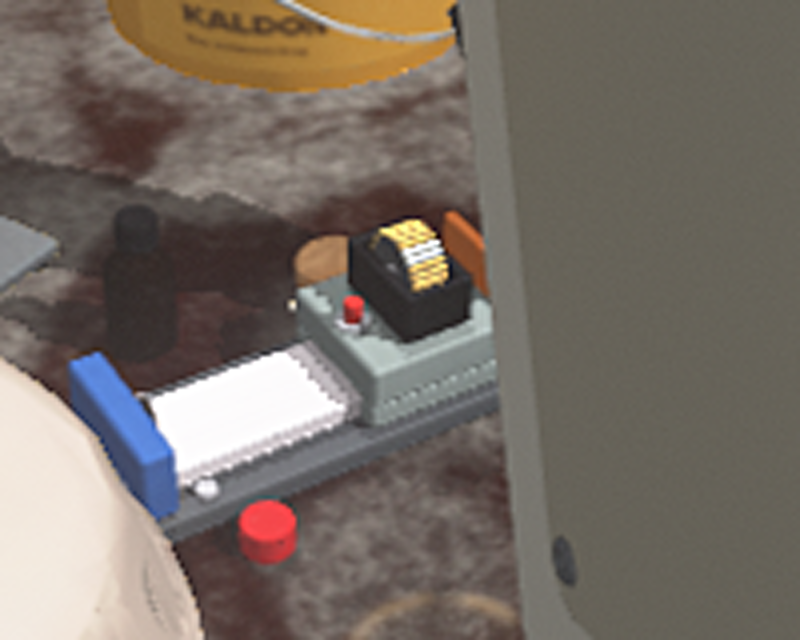

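View pics/top12.png

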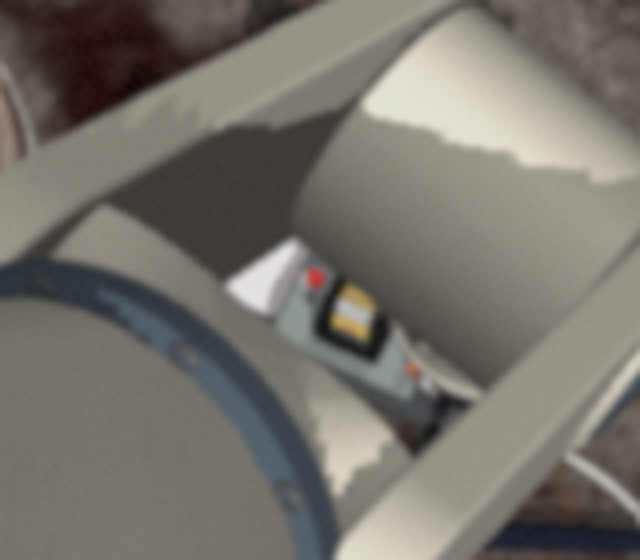

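```bash
python3 -m inch '[[0,8,-1,0,0,0,0],[0,8,0,0,0,0,0],[0,8,0,0,0,0,0],[0,8,0,0,0,0,0]]';python3 -c 'from h import *;rel()';python3 -m inch '[[0,10,0,0,0,0,0],[0,10,0,0,0,0,0],[0,10,0,0,0,0,0],[0,10,0,0,0,0,0]]';python3 -c 'from h import *;rel()'
```

```text
clock: 13.4
eef_pos: [421.8, -302.0, 74.2]
tcp_rot: [3.134, 0.005, 1.137]
contact_force: [-1.4, -2.6, -3.3]
opening: -0.001
rel x 2.2 y -34.9 tipz 52.2 F [-1.4 -2.6 -3.3]
clock: 13.8
eef_pos: [440.0, -262.8, 74.2]
tcp_rot: [3.133, 0.006, 1.138]
contact_force: [-0.9, -3.4, -0.8]
opening: 0.001
rel x 2.2 y 8.4 tipz 52.2 F [-0.9 -3.4 -0.8]
```

```bash
python3 -m inch '[[0,8,0,0,0,0,0],[0,7,-1,0,0,0,0]]';python3 -c 'from h import *;rel()';python3 -m inch '[[0,5,0,0,0,0,0],[0,3,0,0,0,0,0],[0,0,0,0,0,0,0]]';python3 -c 'from h import *;rel();snap("pics/side13.png")'
```

```text
clock: 14.0
eef_pos: [446.8, -247.3, 74.3]
tcp_rot: [3.132, 0.006, 1.139]
contact_force: [0.8, -4.6, -1.3]
opening: 0.002
rel x 1.8 y 25.3 tipz 52.3 F [ 0.8 -4.6 -1.3]
clock: 14.3
eef_pos: [449.3, -241.8, 74.5]
tcp_rot: [3.132, 0.012, 1.144]
contact_force: [0.4, -1.5, -0.5]
opening: -0.001
rel x 1.7 y 31.3 tipz 52.5 F [ 0.4 -1.5 -0.5]
```

View pics/side13.png

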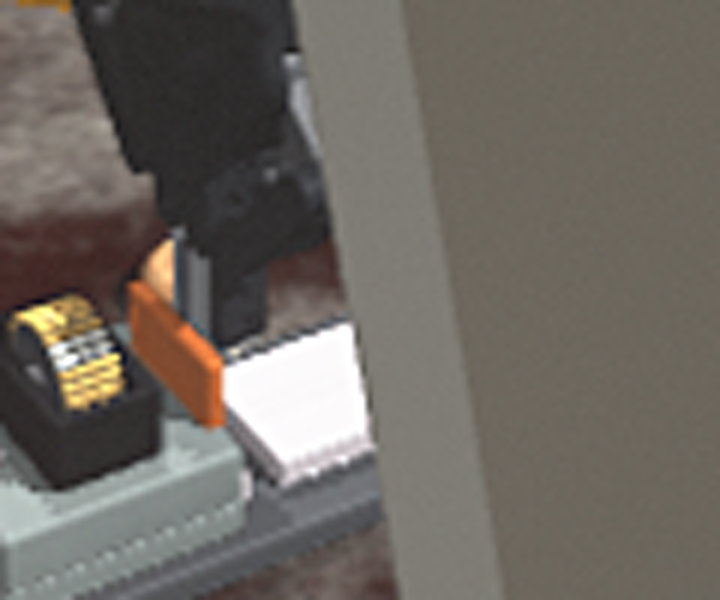

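```bash
python3 -m inch '[[0,5,0,0,0,0,0]]';python3 -m inch '[[0,6,0,0,0,0,0],[0,4,0,0,0,0,0]]';python3 - <<'E'
from h import *
rel()
im=viewer.grab_frame("side");cv2.imwrite("pics/side14.png",cv2.resize(im[190:290,220:360][:,:,::-1],None,fx=5,fy=5,interpolation=cv2.INTER_CUBIC))
E
```

```text
clock: 14.45
eef_pos: [449.9, -240.8, 74.7]
tcp_rot: [3.132, 0.018, 1.148]
contact_force: [-27.1, -56.7, -0.1]
opening: 0.002
clock: 14.65
eef_pos: [449.7, -241.1, 74.8]
tcp_rot: [3.132, 0.035, 1.156]
contact_force: [-10.0, -26.4, -1.9]
opening: 0.001
rel x 1.9 y 32.2 tipz 52.8 F [-10.  -26.4  -1.9]
```

View pics/side14.png

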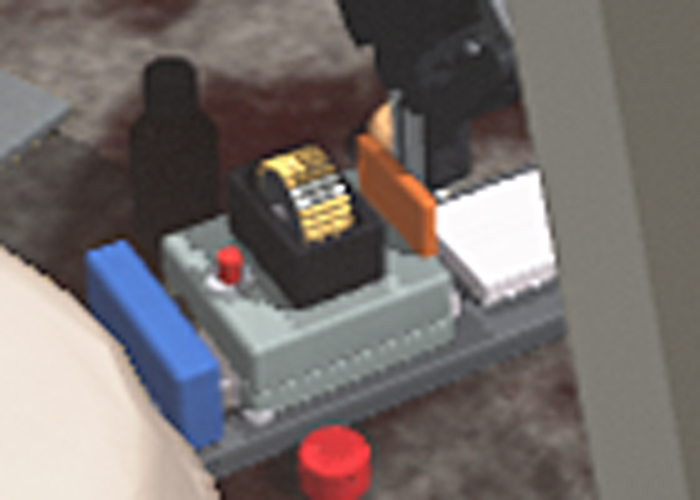

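```bash
python3 -m inch '[[0,-8,0,0,0,0,0],[0,-15,0,0,0,-1.5,0],[0,-15,0,0,0,0,0],[0,0,0,-30,0,0,0],[0,0,0,-40,0,0,0],[0,0,0,-40,0,0,0],[0,-30,-30,-20,0,0,0],[0,0,0,0,0,0,0]]';python3 -c 'from h import *;rel();st()'
```

```text
clock: 15.5
eef_pos: [394.4, -281.9, 211.5]
tcp_rot: [3.14, 0.057, 1.152]
contact_force: [-0.1, -0.9, -0.7]
opening: 0.004
rel x -31.1 y -28.1 tipz 189.5 F [-0.1 -0.9 -0.7]
15.5 [ 394.4 -281.9  211.5] [3.14  0.057 1.152] F [-0.1 -0.9 -0.7] op 0.0 q [-0.59  0.18  1.98 -0.07  0.98 -0.13]
```

```bash
python3 -m inch '[[0,-45,0,-20,0,0,0],[0,-45,-10,-20,0,0,0],[0,-45,-10,-20,0,0,4],[0,-45,-10,0,0,0,4],[0,-45,-10,0,0,0,4],[0,-40,-10,0,0,0,4],[0,0,0,0,0,0,0],[0,0,0,0,0,0,0]]';python3 - <<'E'
from h import *
rel();st()
for n in ("side","top"):
    im=viewer.grab_frame(n);cv2.imwrite(f"pics/{n}15r.png",im[:,:,::-1])
    c=im[170:310,220:420] if n=="side" else im[110:250,190:350]
    cv2.imwrite(f"pics/{n}15.png",cv2.resize(c[:,:,::-1],None,fx=4,fy=4,interpolation=cv2.INTER_CUBIC))
E
```

```text
clock: 16.3
eef_pos: [226.7, -490.5, 287.0]
tcp_rot: [3.121, 0.047, 0.863]
contact_force: [-0.0, -0.1, 0.1]
opening: -0.002
rel x -95.3 y -288.0 tipz 265.0 F [-0.  -0.1  0.1]
16.3 [ 226.7 -490.5  287. ] [3.121 0.047 0.863] F [-0.  -0.1  0.1] op -0.0 q [-1.12  0.17  1.8  -0.04  1.13 -0.4 ]
```

View pics/side15.png

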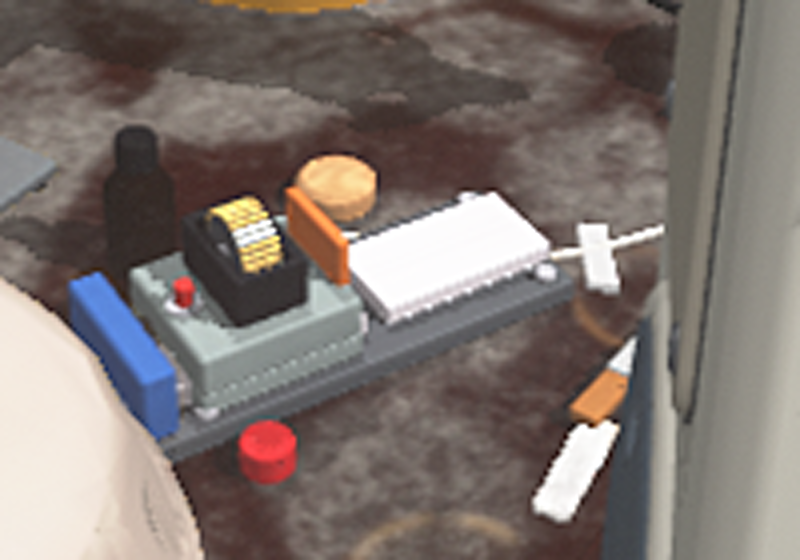

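View pics/top15.png

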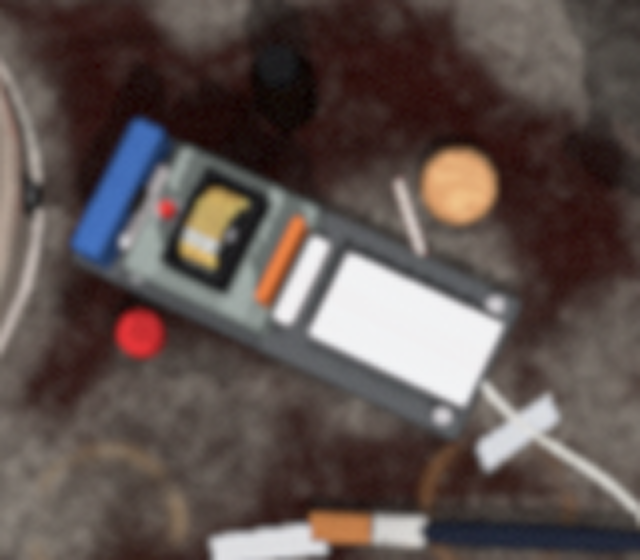

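```bash
python3 - <<'E'
from h import *
P=lambda x,y,z,y0:onz("top",190+x/4-.4,y0+y/4-.4,z)[:2]
c,s=np.cos(.435),np.sin(.435);e=np.array([s,c])
print("orange travel",(P(281,260,65,110)-P(434,290.5,65,120))@e,"pin",(P(167,209,50,110)-P(316,240,46,120))@e)
print("wheel",(P(209,227,79,110)-P(366,257,79,120))@e)
W=np.array([434.5,-269.5])+78*e
f=lambda t:proj("side",[W[0]-17*np.sin(t)*c,W[1]+17*np.sin(t)*s,63+17*np.cos(t)])
tgt=np.array([220+257/4-.4,170+234/4-.4])
T=np.linspace(-1,1.6,261);D=[np.hypot(*(f(t)-tgt)) for t in T];i=int(np.argmin(D));print("theta",T[i],D[i])
for nm,x,y,z in (("cap",140,334,13),("knob",459,186,16)): print(nm,P(x,y,z,110))
E
```

```text
orange travel 78.3001063955656 pin 78.00911183370148
wheel 79.01664159123558
theta 0.7 0.019915822533125183
cap [ 426.20098035 -155.53473351]
knob [ 500.06752109 -310.15042055]
```

```bash
python3 -c '
from h import *
st(); print(order.sign_off())'
```

```text
16.4 [ 227.5 -490.   287. ] [3.121 0.048 0.865] F [-0.  -0.4  0.6] op -0.0 q [-1.12  0.17  1.8  -0.04  1.13 -0.4 ]
the job is handed in; nothing more can be done
None
```

I loosened the thumbwheel by about two turns with six fingertip strokes, then pushed the carriage by its orange plate until it was home against the end stop. I backed the arm well clear and handed the job in at 16.4 s; sign-off gave no verdict.

**Last checks:**
- **Wheel:** it stands at about 13.3 rad (2.1 turns), inside the allowed 1.85 to 2.57. The white ridges give the angle within a turn. The turn count comes from counting strokes and from how far the red pin rose, so it is inferred rather than read directly.
- **Carriage:** it travelled 78 to 79 mm, measured separately on the plate, the pin and the wheel. It stopped firmly, with about 60 N on the fingertips when it reached the stop.
- **Bystanders:** the red cap and wooden knob measure where they were at the start. The bottle looks unmoved by eye only. The brush was half hidden by the arm in the last side picture and cropped in the top one. I did not check the label roll, which was outside the views I looked at, but the tool never went near it low down.
- **Robot:** it touches nothing, with a contact force below 1 N.

**What disagreed:**
- The rail's screws are not centred on its base. They put the origin about 10 mm off along the rail, so I worked from the measured carriage, wheel and plate instead.
- On the first approach the closed fingertip went lower than intended, to about 67 mm beside the wheel with 8 N. That turned the wheel a little in the right direction before the first full stroke.

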